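Gauge a housing cap in the taper slot, mark the reading and sort it

TASK

Push the aluminium cap that stands in the mouth of the taper gauge along the slot, flat on the bench, until it wedges, then slide the gauge's brass cursor so that its pointer lines up with the middle of the wedged cap. Leave the cursor there, lift the cap out and set it upright in the tray compartment for its zone: stopped in the zone nearest the mouth, the wide compartment; middle zone, the middle one; zone at the narrow end, the narrow one. Leave the other two caps and everything else on the bench alone.

Things in the scene. Friction and masses are not known exactly. Their poses are not given: they have to be found in the camera images.
- gauge: Steel taper gauge fixed to the bench. Origin: middle of the slot's wide mouth at bench height; x along the slot, mouth to narrow end; y to the side of the cursor's track; z up. Two straight fences, 12 mm high, 12 mm thick, symmetric about x, from x = 0 to 205 mm; the gap is 64 mm at x = 0 and shrinks evenly by 0.16 mm per mm (48 mm at x = 100). Smooth fences; floor level with the bench.
- gauge_line1 (a point): Point on the slot's middle line at gauge x = 118 mm, 12 mm up: the first of two broad dark lines across the fence tops (among thin ones 10 mm apart) that part the slot into three zones. A round base pushed in wedges where it fills the gap, its centre near x = 100, 137 or 175 mm, one in each zone, and stays there; 10 to 20 N seats it.
- gauge_line2 (a point): The same at x = 155 mm, the second broad line; the zone at the narrow end begins here. An 8 mm high cross bar joins the fences beyond their narrow end (x = 205 to 229 mm); the cursor's track is 10 mm high and 14 mm wide, along y = 72 mm, from x = 45 to 245 mm. A cap that only rubs along one fence can stall a little short: push again in line with it.
- cursor (a joint): Position in m of the cursor on its track, 0 at the narrow end (pointer at gauge x = 215 mm), growing towards the mouth, to 0.15; gauge x of the pointer = 0.215 - value. Starts within 15 mm of 0. It slides with about 1.5 N and stays where it is left.
- cursor_tab (a point): Centre, 33 mm above the bench, of the cursor's brass upright grip tab: 12 mm thick along the slot, 22 mm wide across it, 18 to 48 mm above the bench, on a block 26 x 26 mm. Axes as the gauge's. A thin steel pointer goes from it over the fence top, square to the slot.
- cursor_line (a point): The point where the pointer's line, prolonged, crosses the slot's middle line, 20 mm above the bench; moves with the cursor. 72 mm from the tab, across the slot.
- cap_a_center (a point): Centre (26 mm above the underside) of one of three upright dull aluminium caps: round base 20 mm tall, on it a round grip boss 24 mm across, 32 mm tall; 52 mm in all, 0.14 to 0.28 kg. The bases are 36, 42 and 48 mm across, else the caps are alike. One cap, not always the same, starts between the fences, 10 to 30 mm inside the gauge's mouth; the others wait on the bench.
- cap_b_center (a point): Centre (26 mm above the underside) of one of three upright dull aluminium caps: round base 20 mm tall, on it a round grip boss 24 mm across, 32 mm tall; 52 mm in all, 0.14 to 0.28 kg. The bases are 36, 42 and 48 mm across, else the caps are alike. One cap, not always the same, starts between the fences, 10 to 30 mm inside the gauge's mouth; the others wait on the bench.
- cap_c_center (a point): Centre (26 mm above the underside) of one of three upright dull aluminium caps: round base 20 mm tall, on it a round grip boss 24 mm across, 32 mm tall; 52 mm in all, 0.14 to 0.28 kg. The bases are 36, 42 and 48 mm across, else the caps are alike. One cap, not always the same, starts between the fences, 10 to 30 mm inside the gauge's mouth; the others wait on the bench.
- tray_narrow (a point): Middle of the floor (4 mm above the bench) of the narrow compartment, 54 mm wide, 80 mm long inside, of the grey tray fixed on the bench. The tray, 88 x 208 mm, has three compartments in a row, narrow, middle, wide; walls 4 mm thick, their tops 14 mm above the bench. y runs along the row from narrow to wide, x along the compartment's length, z up.
- tray_middle (a point): The same point of the middle compartment, 64 mm wide and 80 mm long inside.
- tray_wide (a point): The same point of the wide compartment, 74 mm wide and 80 mm long inside.
- socket: Bystander: black lamp socket, 52 mm across, 45 mm tall; origin under its centre.
- meter_knob: Bystander: brass meter knob, 34 mm across, 22 mm tall; origin under its centre.
- screwdriver: Bystander: screwdriver lying on the bench, 190 mm long, along its x.
- lens_ring: Bystander: flat steel ring, 70 mm across, 12 mm tall; origin under its centre.
- terminal_block: Bystander: grey terminal block, 24 x 70 mm, 20 mm tall; origin under its centre.
Not all that is in view belongs to the job. What is shaped like the part that bears cap_b_center but blue or red is not meant.

How it is judged (in metres and radians):
On the way, in this order (a step that is already met when the one before it is completed fails the run):
1. the cap from the mouth stands wedged in the slot, where its base fills the gap (((x of cap_a_center in the frame of gauge between 0.1653 and 0.1843 m and y of cap_a_center in the frame of gauge between -0.004 and 0.004 m and height (world z) of cap_a_center below 0.032 m and angle between cap_a_center's own z axis and vertical below 0.12 rad and distance of each of cap_b_center, cap_c_center from where it was at the start of the episode below 0.015 m) or (x of cap_b_center in the frame of gauge between 0.1277 and 0.1467 m and y of cap_b_center in the frame of gauge between -0.004 and 0.004 m and height (world z) of cap_b_center below 0.032 m and angle between cap_b_center's own z axis and vertical below 0.12 rad and distance of each of cap_a_center, cap_c_center from where it was at the start of the episode below 0.015 m) or (x of cap_c_center in the frame of gauge between 0.09 and 0.109 m and y of cap_c_center in the frame of gauge between -0.004 and 0.004 m and height (world z) of cap_c_center below 0.032 m and angle between cap_c_center's own z axis and vertical below 0.12 rad and distance of each of cap_a_center, cap_b_center from where it was at the start of the episode below 0.015 m))), for 0.2 s.
2. the cursor's pointer is in line with the middle of the wedged cap (((x of cap_a_center in the frame of gauge between 0.1653 and 0.1843 m and y of cap_a_center in the frame of gauge between -0.004 and 0.004 m and height (world z) of cap_a_center below 0.032 m and angle between cap_a_center's own z axis and vertical below 0.12 rad and distance of each of cap_b_center, cap_c_center from where it was at the start of the episode below 0.015 m and horizontal distance between cursor_line and cap_a_center below 0.007 m) or (x of cap_b_center in the frame of gauge between 0.1277 and 0.1467 m and y of cap_b_center in the frame of gauge between -0.004 and 0.004 m and height (world z) of cap_b_center below 0.032 m and angle between cap_b_center's own z axis and vertical below 0.12 rad and distance of each of cap_a_center, cap_c_center from where it was at the start of the episode below 0.015 m and horizontal distance between cursor_line and cap_b_center below 0.007 m) or (x of cap_c_center in the frame of gauge between 0.09 and 0.109 m and y of cap_c_center in the frame of gauge between -0.004 and 0.004 m and height (world z) of cap_c_center below 0.032 m and angle between cap_c_center's own z axis and vertical below 0.12 rad and distance of each of cap_a_center, cap_b_center from where it was at the start of the episode below 0.015 m and horizontal distance between cursor_line and cap_c_center below 0.007 m))), for 0.2 s.
At the end, for the whole second after the job is handed in: The gauged cap stands upright (within 7 degrees), at rest, on the floor of the compartment that matches its zone; the cursor stands within about 15 mm of where the cap stopped (pointer within 7 mm of its middle when set); the other two caps are within 15 mm of their starts (((x of cap_a_center in the frame of tray_narrow between -0.028 and 0.028 m and y of cap_a_center in the frame of tray_narrow between -0.012 and 0.012 m and z of cap_a_center in the frame of tray_narrow between 0.02 and 0.031 m and angle between cap_a_center's own z axis and vertical below 0.12 rad and linear speed of cap_a below 0.02 m/s and distance of each of cap_b_center, cap_c_center from where it was at the start of the episode below 0.015 m and value of joint cursor between 0.0237 and 0.0567 m) or (x of cap_b_center in the frame of tray_middle between -0.028 and 0.028 m and y of cap_b_center in the frame of tray_middle between -0.014 and 0.014 m and z of cap_b_center in the frame of tray_middle between 0.02 and 0.031 m and angle between cap_b_center's own z axis and vertical below 0.12 rad and linear speed of cap_b below 0.02 m/s and distance of each of cap_a_center, cap_c_center from where it was at the start of the episode below 0.015 m and value of joint cursor between 0.0613 and 0.0943 m) or (x of cap_c_center in the frame of tray_wide between -0.028 and 0.028 m and y of cap_c_center in the frame of tray_wide between -0.016 and 0.016 m and z of cap_c_center in the frame of tray_wide between 0.02 and 0.031 m and angle between cap_c_center's own z axis and vertical below 0.12 rad and linear speed of cap_c below 0.02 m/s and distance of each of cap_a_center, cap_b_center from where it was at the start of the episode below 0.015 m and value of joint cursor between 0.099 and 0.132 m))); the robot touches nothing.
It fails at once if one of the caps waiting on the bench is moved (distance of each of cap_a_center, cap_b_center from where it was at the start of the episode above 0.02 m or distance of each of cap_a_center, cap_c_center from where it was at the start of the episode above 0.02 m or distance of each of cap_b_center, cap_c_center from where it was at the start of the episode above 0.02 m).
It fails at once if a bystander is moved (distance of any of socket, meter_knob, screwdriver, lens_ring, terminal_block from where it was at the start of the episode above 0.03 m).
It also fails if it takes over 61 s, if anything falls off the work surface, if the arm or the gripper's body presses on something with over 40 N, if the wrist force passes 120 N, or if a joint passes its speed limit or range.

ROBOT

A 6-joint arm with a two-finger parallel gripper is mounted at the origin on the work surface. World frame = base frame: x ahead of the robot, y to its left, z up, the work surface at z = 0. Lengths are in mm, angles in degrees, forces in N, time in s.
With the tool pointing down it reaches from about 300 to 850 mm from the base axis. Payload 4.2 kg.
Tool frame: the origin (TCP) lies midway between the tips of the shut fingers; the grasp point (between the pads) lies 19 mm behind it (env.tcp_to_grasp is the distance from the TCP to the grasp point, in mm); z points along the fingers, x is the direction in which the jaws open and shut, and the axes are right-handed (so a half turn about z gives the same grasp; the last joint's range is limited). The gripper opens to 91 mm and grips with 3 to 60 N. Pads are 32 mm wide; open, the fingers measure 118 mm over their backs; the gripper's body (76 mm by 178 mm) begins 60 mm behind the grasp point.
Start: joints at [64.114, 18.312, 89.639, -0, 72.044, -1.146], TCP at [240.645, 522.238, 213.976] pointing down, gripper open.
Joint ranges: [-177.97, 177.97], [-48.28, 115.42], [12.27, 149.76], [-77.06, 257.06], [2.81, 150.46], [-146.56, 146.56]. Speed limits (degrees/s): [147.25, 147.25, 180, 180, 180, 180].

INTERFACE

Orientations are given as [roll, pitch, yaw] about the fixed x, y, z axes, in that order (R = Rz(yaw) Ry(pitch) Rx(roll)).
In Python, from workcell import env gives the robot as it stands.
- The arm moves only by the tool drive_tool, never from a script. Its argument "motion" is a list of rows, each a list of 2 entries, a list of its own where there are three numbers: the shift along the world's x, y, z in m, then the turn, a rotation vector about the world's x, y, z in rad. In form: [[[dx, dy, dz], [wx, wy, wz]], ...]. A call has exactly 10 rows; each row shifts and turns the commanded pose from where the row before left it; what a row does not reach is not made up. A row lasts 1/12 s, in which the tool goes at most 41.7 mm and 7.16 degrees, less where a joint would pass 70% of its speed; a pose out of reach is approached as far as the arm can. A call is refused whole if a number of a shift passes 0.0417 or a number of a turn 0.125, either way. A call with a gripper value outside its range is refused whole. "claw" is the opening, from 0 (shut) to 1 (fully open), set as the call begins (left out, the last holds). The fingers move at their own pace and stop on an object; "force" is the grip in N (left out, the last holds). Time passes only in rows, so rows that do not move let the fingers close, or fill a call up. It gives the time, the measured TCP pose, the force and the opening at its end, in the units of the state.
- env.state(): the state, without advancing time (a new reading comes with each control period).
- env.grab_frame(name): name is "scene" or "top" or "wrist"; returns the picture (480x640x3 uint8, red, green, blue); there is no depth.
- env.camera_params(name): a dict with "fov_y" (degrees; the focal length in pixels is half the picture's height over the tangent of half this angle, whatever the lens; pixels are square), "cx", "cy" (the principal point, pixels), "pose" (4x4, takes a point from camera to world coordinates). Camera axes: x right, y down, z forward; pixel columns grow to the right and rows downward; lengths in mm; the calibration is good to about 2 mm. A picture is of the moment at which its call begins: read the wrist's pose just before it. camera_params takes no time and is no camera call; for the wrist camera it gives the pose at the moment of the call.
- env.job_done(): hands the job in, once; it reports no verdict.
The state is a dict: "time_s": time; "qpos": joint angles; "qvel": joint speeds; "effort": joint torques, N m; "ee_pos": TCP position; "ee_rot": TCP orientation; "force": force on the tool from outside, world axes, zero at the start; "torque": the same for the moment, N m; "gripper_width": finger opening in mm.
Only numpy, scipy, OpenCV 4.12 (cv2) and the standard library are available. Lean on these libraries where they do the work, as an engineer would, in place of code of your own. Each camera call takes 0.05 s, during which the arm holds its last target.

## Working session

There is one attempt and no reset: what is moved stays moved. The work goes in short steps, Python scripts to look and compute and a tool call to move; the robot and the scene stay as the last step left them, time stands still between calls to the robot, and variables do not carry over. Pictures are saved under pics/ and viewed, and the job is handed in when it is done.

Besides the shell and the picture viewer there is one more tool, called after ">>>" by a JSON object that holds its "name" and its "arguments". drive_tool: Moves the arm, as the interface text tells. Its arguments: {"type":"object","properties":{"motion":{"type":"array","items":{"type":"array"}},"claw":{"type":"number"},"force":{"type":"number"}},"required":["motion"]}

```bash
ls; mkdir -p pics
python3 - <<'E'
from workcell import env
import cv2
print(env.state())
for n in ["scene","top","wrist"]:
    p=env.camera_params(n); print(n,p)
    cv2.imwrite(f"pics/{n}0.png",env.grab_frame(n)[:,:,::-1])
E
```

```text
pics
{'time_s': 0.0, 'qpos': array([ 6.41137549e+01,  1.83525938e+01,  8.97042692e+01, -3.73006155e-04,
        7.20439127e+01, -1.14629960e+00]), 'qvel': array([ 0.05597865,  0.05801552, -0.08678857, -0.0050104 , -0.05326285,
       -0.07031434]), 'effort': array([ 1.39107178e-03, -4.12469459e+01, -2.31973279e+01,  7.28247198e-02,
        4.57341224e-02, -1.39475374e-04]), 'ee_pos': array([240.42955735, 521.78379344, 213.12520713]), 'ee_rot': array([-1.79998339e+02,  1.00762600e-01,  6.52601713e+01]), 'force': array([-0.56989282,  0.21961438, -0.20193531]), 'torque': array([0.00299253, 0.01234881, 0.05647901]), 'gripper_width': 91.50252342771991}
scene {'fov_y': 56.28689073874235, 'cx': 312.39093216693124, 'cy': 235.3371894847275, 'pose': array([[-8.80008959e-01,  3.37769452e-01, -3.33910211e-01,
         8.96931852e+02],
       [ 4.74929892e-01,  6.33312094e-01, -6.11029777e-01,
         6.21457560e+02],
       [ 5.08218210e-03, -6.96295619e-01, -7.17737127e-01,
         7.73888496e+02],
       [ 0.00000000e+00,  0.00000000e+00,  0.00000000e+00,
         1.00000000e+00]])}
top {'fo
[... 162 characters left out ...]
4e+02],
       [-9.99568641e-01, -2.63738703e-02,  1.29209657e-02,
        -2.69842366e+01],
       [-8.24056184e-03, -1.70415251e-01, -9.85337879e-01,
         1.43579672e+03],
       [ 0.00000000e+00,  0.00000000e+00,  0.00000000e+00,
         1.00000000e+00]])}
wrist {'fov_y': 71.37038778037197, 'cx': 320.19861147528394, 'cy': 243.1899320647482, 'pose': array([[ 4.19440099e-01,  8.67112079e-01,  2.68675726e-01,
         1.63913089e+02],
       [ 9.07782348e-01, -4.00288743e-01, -1.25300168e-01,
         5.56924860e+02],
       [-1.10142051e-03,  2.96454996e-01, -9.55046189e-01,
         3.83734618e+02],
       [ 0.00000000e+00,  0.00000000e+00,  0.00000000e+00,
         1.00000000e+00]])}
```

View pics/scene0.png

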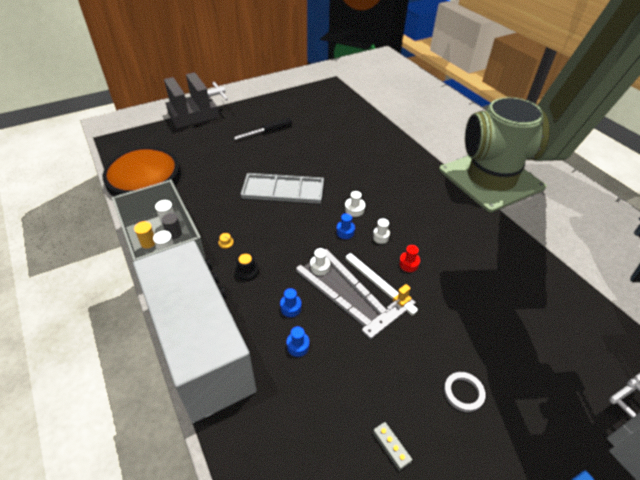

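View pics/top0.png

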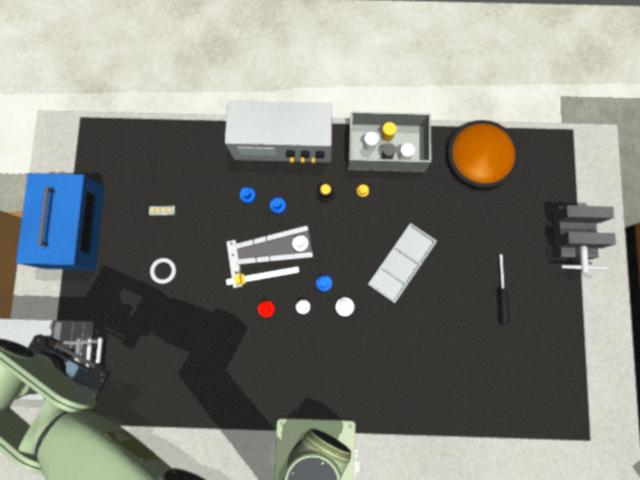

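View pics/wrist0.png

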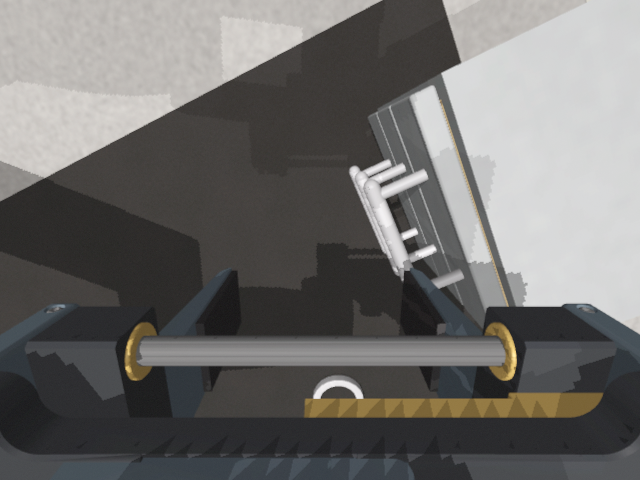

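The top view shows the cap in the mouth at about (300,243), the slot running left to the cross bar at (235,250), the cursor at (238,279), spare caps at (303,307) and (344,307), and the tray at (403,263). The scene view agrees. I'll enlarge both views before measuring.

```bash
cat > h.py <<'E'
import numpy as np, cv2
from workcell import env
def K(p):
    f=240/np.tan(np.radians(p['fov_y']/2)); return f
def ray(p,u,v,z):
    f=K(p); d=p['pose'][:3,:3]@np.array([(u-p['cx'])/f,(v-p['cy'])/f,1]); o=p['pose'][:3,3]
    return o+d*(z-o[2])/d[2]
def proj(p,P):
    f=K(p); c=p['pose'][:3,:3].T@(np.asarray(P,float)-p['pose'][:3,3])
    return np.array([p['cx']+f*c[0]/c[2],p['cy']+f*c[1]/c[2]])
E
python3 - <<'E'
import cv2
a=cv2.imread('pics/top0.png'); b=cv2.imread('pics/scene0.png')
cv2.imwrite('pics/topc.png',cv2.resize(a[215:325,210:370],(800,550),interpolation=cv2.INTER_CUBIC))
cv2.imwrite('pics/scenec.png',cv2.resize(b[180:345,285:445],(576,594),interpolation=cv2.INTER_CUBIC))
cv2.imwrite('pics/tray.png',cv2.resize(a[215:310,360:445],(510,570),interpolation=cv2.INTER_CUBIC))
E
```

```text
(no output)
```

View pics/topc.png

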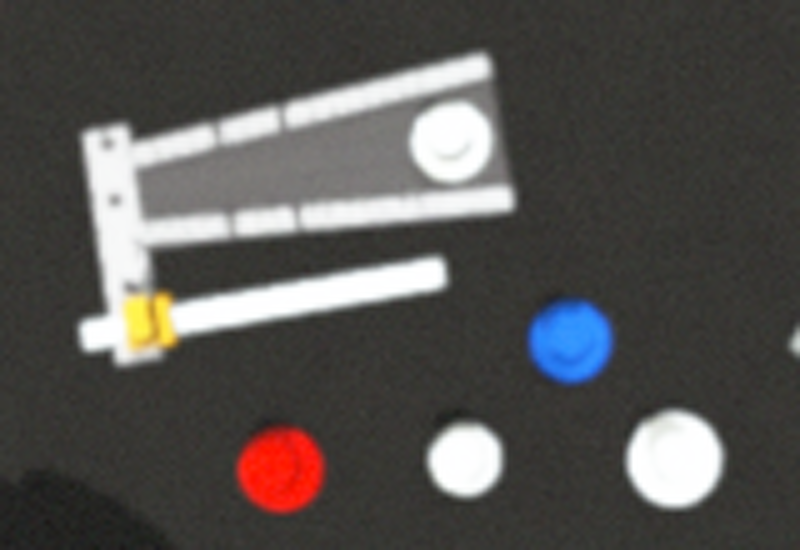

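View pics/scenec.png

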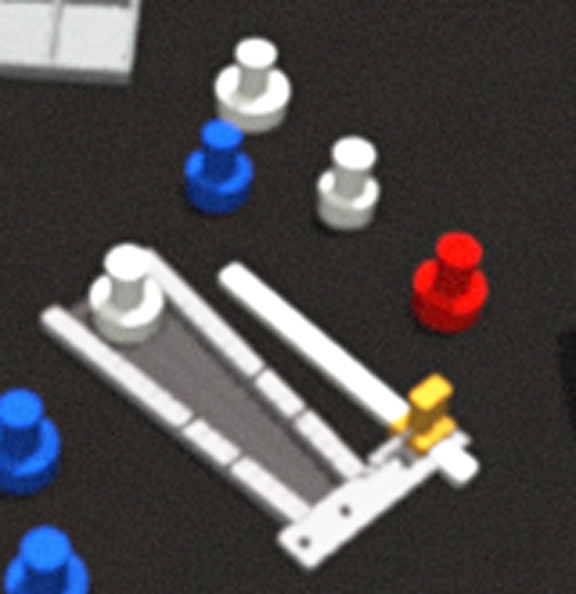

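View pics/tray.png

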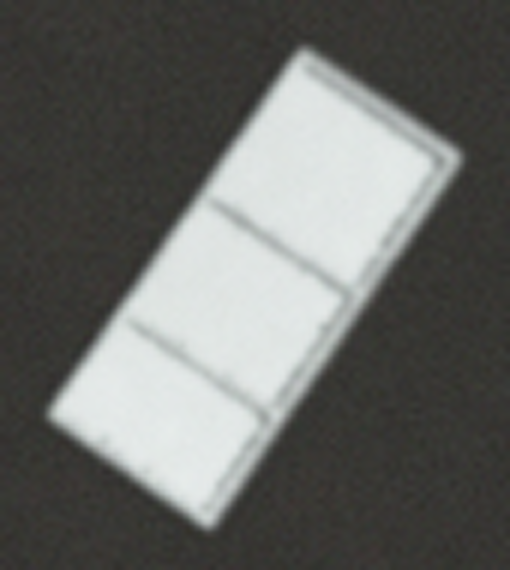

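Run:
```python
from h import *
p=env.camera_params('top'); im=cv2.imread('pics/top0.png')
g=cv2.cvtColor(im,cv2.COLOR_BGR2GRAY)
g4=cv2.resize(g,None,fx=4,fy=4,interpolation=cv2.INTER_CUBIC)
m=(g4>140).astype(np.uint8)
sub=lambda x:(np.asarray(x,float)+.5)/4-.5
cs,_=cv2.findContours(m,cv2.RETR_EXTERNAL,cv2.CHAIN_APPROX_NONE)
for c in cs:
    a=cv2.contourArea(c)/16; (x,y),r=cv2.minEnclosingCircle(c); x,y=sub([x,y])
    if a>60 and 210<x<450 and 215<y<330:
        box=sub(cv2.boxPoints(cv2.minAreaRect(c)))
        z=14 if x>360 else 12
        print(round(a),(x.round(1),y.round(1)),'r',r/4,'w',ray(p,x,y,20).round(1), 'r_mm',np.sqrt(a/np.pi)*(1416/K(p)))
        print('  box',[ray(p,*q,z)[:2].round(1).tolist() for q in box])
cv2.imwrite('pics/mask.png',m[215*4:325*4,210*4:370*4]*255)
# hand corners from crop (5x)
def c(u,v,z): return ray(p,210+(u+.5)/5-.5,215+(v+.5)/5-.5,z)[:2].round(1)
print('track ends', c(82,337,10),c(445,272,10))
print('far fence mouth outer', c(488,54,12),'inner',c(493,78,12),'near inner',c(511,187,12),'near outer',c(515,211,12))
print('near narrow inner',c(140,220,12),'outer',c(143,245,12),'far inner',c(137,166,12),'outer',c(132,143,12))
print('broad lines far',c(282,117,12),c(218,133,12),'near',c(297,218,12),c(232,223,12))
```

```text
166 (np.float64(302.6), np.float64(306.4)) r 7.581336498260498 w [395.5  46.3  20. ] r_mm 19.85528472812791
  box [[413.5, 67.8], [414.6, 27.5], [376.2, 26.3], [375.0, 66.3]]
286 (np.float64(344.5), np.float64(306.4)) r 9.7294282913208 w [398.5 -66.9  20. ] r_mm 26.022278344497536
  box [[409.0, -32.2], [433.4, -78.3], [388.1, -102.3], [363.9, -56.4]]
1956 (np.float64(266.6), np.float64(255.1)) r 49.812171936035156 w [532.7 150.4  20. ] r_mm 68.06578773178737
  box [[565.8, 289.4], [622.3, 42.0], [492.2, 12.3], [437.1, 256.0]]
2445 (np.float64(402.2), np.float64(262.6)) r 40.404258728027344 w [ 522.  -222.3   20. ] r_mm 76.09913478331187
  box [[461.1, -127.0], [638.0, -242.8], [586.7, -319.3], [412.1, -202.7]]
116395 (np.float64(319.5), np.float64(239.5)) r 399.8250427246094 w [580.2   6.1  20. ] r_mm 525.020876395268
  box [[-70.0, 815.1], [1294.6, 1000.6], [1338.2, -933.2], [-19.8, -832.2]]
track ends [456.5 259.9] [497.8  61.5]
far fence mouth outer [620.6  41.8] inner [607.   38.6] near inner [545.9  26.5] near outer [532.5  23.9]
near narrow inner [521.9 231.3] outer [508.  228.8] far inner [552.  234.7] outer [564.9 238.2]
broad lines far [581.8 155.4] [571.8 190.6] near [525.3 144.4] [521.6 180.2]
```

View pics/mask.png

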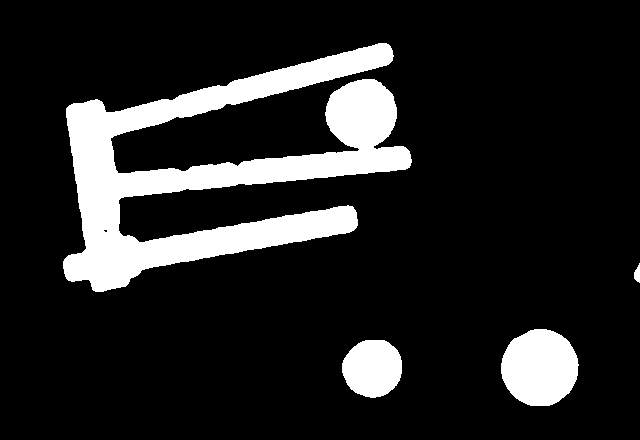

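Both spare caps' radii match the 36 and 48 mm bases, so the cap in the mouth is the 42 mm one (cap_b) and should wedge near x = 137. The gauge origin is about (577,33), with its axis about 101.3° in world. The broad lines, track ends and fence corners agree with this. I'll move to behind the mouth with the jaws turned along the slot and shut.

>>> {"name": "drive_tool", "arguments": {"motion": [[[0.0172,-0.0264,-0.004],[0,0,0.0315]],[[0.0172,-0.0264,-0.004],[0,0,0.0315]],[[0.0172,-0.0264,-0.004],[0,0,0.0315]],[[0.0172,-0.0264,-0.004],[0,0,0.0315]],[[0.0172,-0.0264,-0.004],[0,0,0.0315]],[[0.0172,-0.0264,-0.004],[0,0,0.0315]],[[0.0172,-0.0264,-0.004],[0,0,0.0315]],[[0.0172,-0.0264,-0.004],[0,0,0.0315]],[[0.0172,-0.0264,-0.004],[0,0,0.0315]],[[0.0172,-0.0264,-0.004],[0,0,0.0315]]], "claw": 0, "force": 20}}

```text
time_s: 0.98
ee_pos: [413.1, 256.8, 173.7]
ee_rot: [-180.0, 0.0, 83.4]
force: [-0.2, 0.8, 0.5]
gripper_width: 27.3
```

>>> {"name": "drive_tool", "arguments": {"motion": [[[0.0172,-0.0264,-0.004],[0,0,0.0315]],[[0.0172,-0.0264,-0.004],[0,0,0.0315]],[[0.0172,-0.0264,-0.004],[0,0,0.0315]],[[0.0172,-0.0264,-0.004],[0,0,0.0315]],[[0.0172,-0.0264,-0.004],[0,0,0.0315]],[[0.0172,-0.0264,-0.004],[0,0,0.0315]],[[0.0172,-0.0264,-0.004],[0,0,0.0315]],[[0.0172,-0.0264,-0.004],[0,0,0.0315]],[[0.0172,-0.0264,-0.004],[0,0,0.0315]],[[0.0172,-0.0264,-0.004],[0,0,0.0315]]]}}

```text
time_s: 1.82
ee_pos: [585.1, -7.2, 133.5]
ee_rot: [-180.0, -0.0, 101.4]
force: [0.8, -0.1, -0.5]
gripper_width: 0.2
```

Run:
```python
from h import *
s=env.state(); print(s['time_s'],s['ee_pos'],s['ee_rot'],s['force'],s['gripper_width'])
p=env.camera_params('wrist'); np.save('pics/w1.npy',p['pose']); 
cv2.imwrite('pics/w1.png',env.grab_frame('wrist')[:,:,::-1])
```

```text
1.8167 [585.10066925  -7.2465204  133.48708609] [-1.79967139e+02 -1.63077769e-02  1.01434334e+02] [ 0.75752002 -0.07812416 -0.50707311] 0.24395714023338624
```

View pics/w1.png

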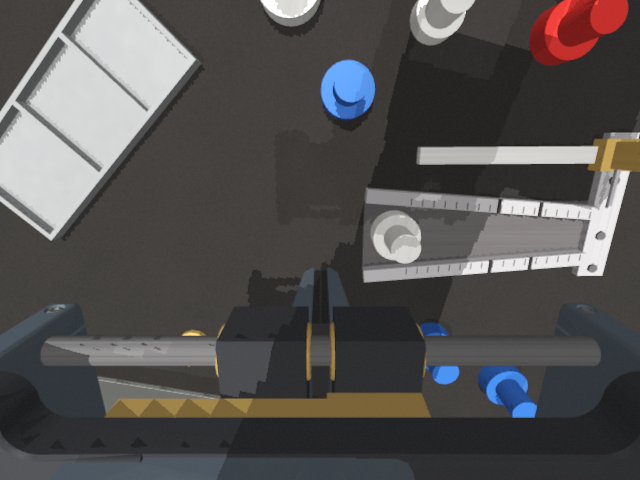

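The wrist view shows the mouth of the gauge, with fence ends at (366,188) and (363,282), the cap at about (396,237), the track end at (418,155), the broad lines near x ≈ 500 and 541, and the whole tray at upper left. I'll measure from this.

Run:
```python
import cv2
a=cv2.imread('pics/w1.png')
cv2.imwrite('pics/w1c.png',cv2.resize(a[125:295,350:640],(800,469),interpolation=cv2.INTER_CUBIC))
cv2.imwrite('pics/w1t.png',cv2.resize(a[0:245,0:210],(510,595),interpolation=cv2.INTER_CUBIC))
```

```text
(no output)
```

View pics/w1c.png

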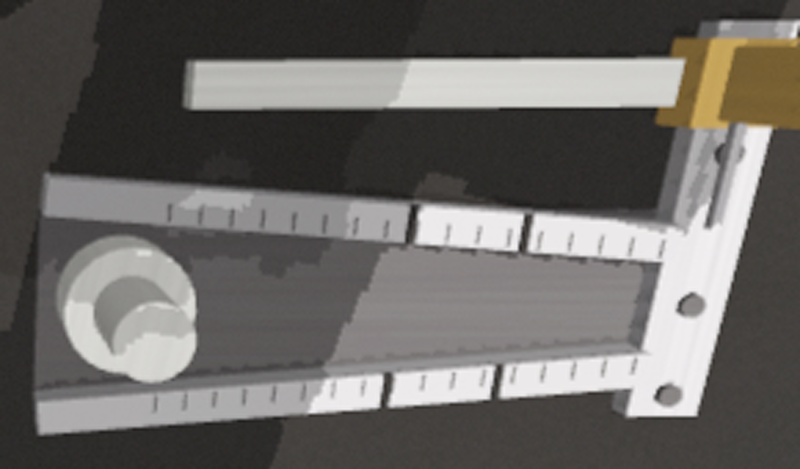

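View pics/w1t.png

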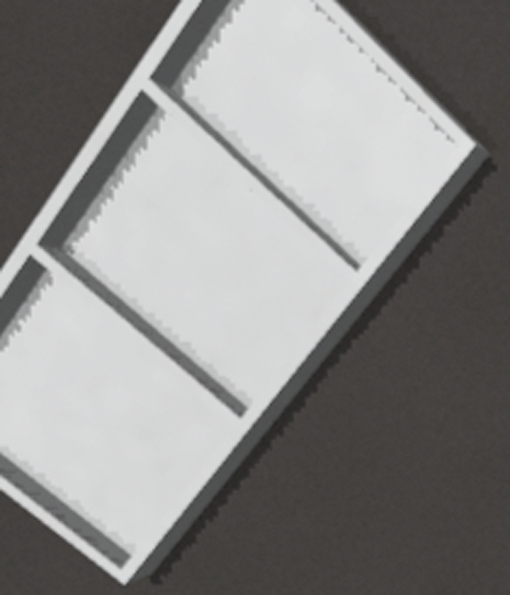

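Run:
```python
from h import *
p=env.camera_params('wrist'); p['pose']=np.load('pics/w1.npy')
s=800/290
def c(u,v,z): return ray(p,350+(u+.5)/s-.5,125+(v+.5)/s-.5,z)[:2]
P=dict(no=c(44,178,12),ni=c(42,216,12),fi=c(38,400,12),fo=c(38,432,12))
for k,v in P.items(): print(k,v.round(1))
print('gap',np.linalg.norm(P['ni']-P['fi']),'outer',np.linalg.norm(P['no']-P['fo']))
O=(P['no']+P['ni']+P['fi']+P['fo'])/4
l1=(c(411,243,12)+c(388,374,12))/2; l2=(c(527,250,12)+c(500,367,12))/2
print('O',O,'l1',l1,'l2',l2,np.linalg.norm(l1-O),np.linalg.norm(l2-O))
d=(l2-O)/np.linalg.norm(l2-O); print('ang',np.degrees(np.arctan2(d[1],d[0])))
print('track mouth end',c(187,86,10), 'tab block near edge z18', c(700,83,18))
n=np.array([-d[1],d[0]])
for q in (c(129,310,20),c(153,343,52),c(187,86,10)):
    print(q.round(1),'gauge',((q-O)@d).round(1),((q-O)@n).round(1))
s2=510/210
t=lambda u,v,z:ray(p,(u+.5)/s2-.5,(v+.5)/s2-.5,z)[:2]
a,b,e,f=t(145,84,14),t(362,270,14),t(36,247,14),t(247,415,14)
print('dividers',a.round(1),b.round(1),e.round(1),f.round(1),'mid center',((a+b+e+f)/4).round(1), np.linalg.norm((a+b-e-f)/2), np.linalg.norm(a-b))
print('corner',t(475,143,14),t(125,583,14),np.linalg.norm(t(475,143,14)-t(125,583,14)))
```

```text
no [535.1  22.7]
ni [547.1  24.9]
fi [608.7  38.5]
fo [620.2  41.3]
gap 63.17150778409035 outer 87.10162472963832
O [577.79642726  31.85085845] l1 [554.25105245 147.89519592] l2 [546.74589154 184.75307355] 118.40892252771091 156.0231494062032
ang 101.47921068488601
track mouth end [499.09794094  59.63048618] tab block near edge z18 [467.95651276 208.23705016]
[569.9  58.1] gauge 27.3 2.5
[570.5  58.2] gauge 27.3 1.9
[499.1  59.6] gauge 42.9 71.6
dividers [ 466.6 -233.8] [ 508.1 -164.6] [ 522.1 -270.5] [ 563.9 -201.8] mid center [ 515.2 -217.7] 66.82307668255119 80.71021070686567
corner [ 462.73558662 -131.07500748] [ 635.3916245  -245.93281273] 207.37025544877244
```

>>> {"name": "drive_tool", "arguments": {"motion": [[[0,0,-0.0128],[0,0,0]],[[0,0,-0.0128],[0,0,0]],[[0,0,-0.0128],[0,0,0]],[[0,0,-0.0128],[0,0,0]],[[0,0,-0.0128],[0,0,0]],[[0,0,-0.0128],[0,0,0]],[[0,0,-0.0128],[0,0,0]],[[0,0,-0.0128],[0,0,0]],[[0,0,-0.0128],[0,0,0]],[[0,0,-0.0128],[0,0,0]]]}}

```text
time_s: 2.7
ee_pos: [584.4, -5.6, 5.2]
ee_rot: [-180.0, -0.0, 101.3]
force: [-0.3, 1.2, 0.3]
gripper_width: 0.2
```

>>> {"name": "drive_tool", "arguments": {"motion": [[[-0.0022,0.0108,0],[0,0,0]],[[-0.0022,0.0108,0],[0,0,0]],[[-0.0022,0.0108,0],[0,0,0]],[[-0.0022,0.0108,0],[0,0,0]],[[-0.0022,0.0108,0],[0,0,0]],[[-0.0022,0.0108,0],[0,0,0]],[[-0.0022,0.0108,0],[0,0,0]],[[-0.0022,0.0108,0],[0,0,0]],[[-0.0022,0.0108,0],[0,0,0]],[[-0.0022,0.0108,0],[0,0,0]]]}}

```text
time_s: 3.53
ee_pos: [562.9, 103.1, 6.5]
ee_rot: [179.9, 0.0, 101.4]
force: [1.4, -3.6, 3.6]
gripper_width: 0.8
```

>>> {"name": "drive_tool", "arguments": {"motion": [[[-0.0005,0.0026,-0.0001],[0,0,0]],[[-0.0005,0.0026,-0.0001],[0,0,0]],[[-0.0005,0.0026,-0.0001],[0,0,0]],[[-0.0005,0.0026,-0.0001],[0,0,0]],[[-0.0005,0.0026,-0.0001],[0,0,0]],[[-0.0005,0.0026,0],[0,0,0]],[[-0.0005,0.0026,0],[0,0,0]],[[-0.0005,0.0026,0],[0,0,0]],[[-0.0005,0.0026,0],[0,0,0]],[[-0.0005,0.0026,0],[0,0,0]]]}}

```text
time_s: 4.37
ee_pos: [558.0, 128.4, 5.6]
ee_rot: [180.0, 0.0, 101.4]
force: [2.2, -4.1, 3.3]
gripper_width: 0.7
```

Run:
```python
from h import *
s=env.state(); print(s['time_s'],s['ee_pos'],s['ee_rot'],s['force'],s['gripper_width'])
p=env.camera_params('wrist'); np.save('pics/w2.npy',p['pose']); 
cv2.imwrite('pics/w2.png',env.grab_frame('wrist')[:,:,::-1])
```

```text
4.3667 [557.98469352 128.37275699   5.5743806 ] [1.79958459e+02 5.32306438e-03 1.01356015e+02] [ 2.15945498 -4.11629204  3.28296359] 0.695187921324844
```

View pics/w2.png

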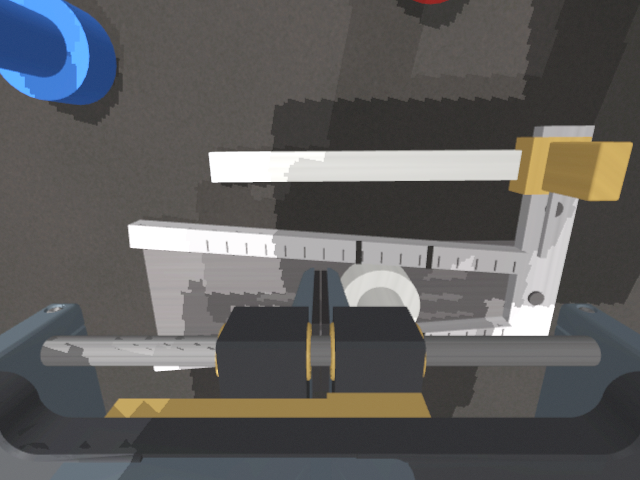

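The cap is ahead of the fingers at about (380,300), just past the first broad line at (358,252). It isn't seated yet, since the force is only about 4 N. I'll push on slowly.

>>> {"name": "drive_tool", "arguments": {"motion": [[[-0.0002,0.001,0],[0,0,0]],[[-0.0002,0.001,0],[0,0,0]],[[-0.0002,0.001,0],[0,0,0]],[[-0.0002,0.001,0],[0,0,0]],[[-0.0002,0.001,0],[0,0,0]],[[-0.0002,0.001,0],[0,0,0]],[[-0.0002,0.001,0],[0,0,0]],[[0,0,0],[0,0,0]],[[0,0,0],[0,0,0]],[[0,0,0],[0,0,0]]]}}

```text
time_s: 5.25
ee_pos: [556.2, 135.3, 5.5]
ee_rot: [180.0, -0.0, 101.3]
force: [2.6, -3.6, 4.0]
gripper_width: 0.3
```

>>> {"name": "drive_tool", "arguments": {"motion": [[[-0.0002,0.001,0],[0,0,0]],[[-0.0002,0.001,0],[0,0,0]],[[-0.0002,0.001,0],[0,0,0]],[[-0.0002,0.001,0],[0,0,0]],[[0,0,0],[0,0,0]],[[0,0,0],[0,0,0]],[[0,0,0],[0,0,0]],[[0,0,0],[0,0,0]],[[0,0,0],[0,0,0]],[[0,0,0],[0,0,0]]]}}

```text
time_s: 6.08
ee_pos: [555.7, 137.6, 5.5]
ee_rot: [-180.0, 0.1, 101.4]
force: [3.2, -10.4, 4.4]
gripper_width: 0.5
```

>>> {"name": "drive_tool", "arguments": {"motion": [[[-0.0002,0.001,0],[0,0,0]],[[-0.0002,0.001,0],[0,0,0]],[[0,0,0],[0,0,0]],[[0,0,0],[0,0,0]],[[0,0,0],[0,0,0]],[[0,0,0],[0,0,0]],[[0,0,0],[0,0,0]],[[0,0,0],[0,0,0]],[[0,0,0],[0,0,0]],[[0,0,0],[0,0,0]]]}}

```text
time_s: 6.92
ee_pos: [555.6, 138.2, 5.6]
ee_rot: [-180.0, 0.3, 101.5]
force: [4.3, -14.7, 5.3]
gripper_width: 0.4
```

Seated: about 15 N with no further travel. I'll back off and rise to look.

>>> {"name": "drive_tool", "arguments": {"motion": [[[0.002,-0.0098,0],[0,0,0]],[[0.002,-0.0098,0],[0,0,0]],[[0,0,0.014],[0,0,0]],[[0,0,0.014],[0,0,0]],[[0,0,0.014],[0,0,0]],[[0,0,0.014],[0,0,0]],[[-0.006,0.006,0.014],[0,0,0]],[[-0.006,0.006,0.014],[0,0,0]],[[-0.006,0.006,0.014],[0,0,0]],[[-0.006,0.006,0.014],[0,0,0]]], "claw": 0.6}}

```text
time_s: 7.75
ee_pos: [533.4, 146.2, 117.2]
ee_rot: [-179.8, -0.1, 101.3]
force: [-0.3, -0.0, 0.3]
gripper_width: 54.7
```

Run:
```python
from h import *
s=env.state(); print(s['time_s'],s['ee_pos'],s['ee_rot'],s['force'],s['gripper_width'])
p=env.camera_params('wrist'); np.save('pics/w3.npy',p['pose']); 
im=env.grab_frame('wrist')[:,:,::-1]
cv2.imwrite('pics/w3.png',im)
```

```text
7.75 [533.42880902 146.18160804 117.21818672] [-1.79823479e+02 -9.70100584e-02  1.01324186e+02] [-0.34421928 -0.00518947  0.32968594] 54.71987563933311
```

View pics/w3.png

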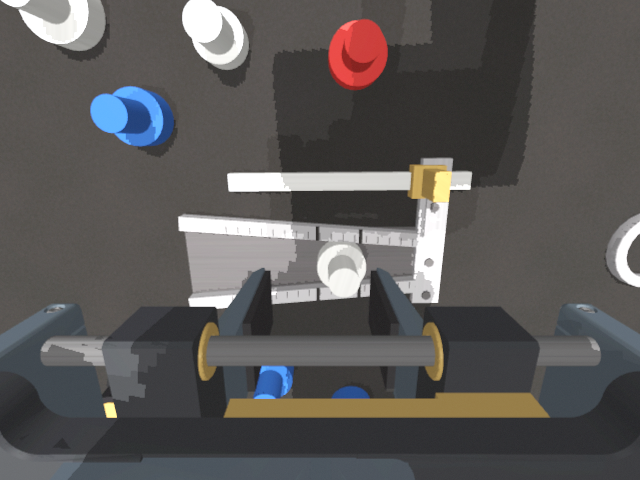

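Run:
```python
import cv2
a=cv2.imread('pics/w3.png')
cv2.imwrite('pics/w3c.png',cv2.resize(a[150:320,170:490],(800,425),interpolation=cv2.INTER_CUBIC))
```

```text
(no output)
```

View pics/w3c.png

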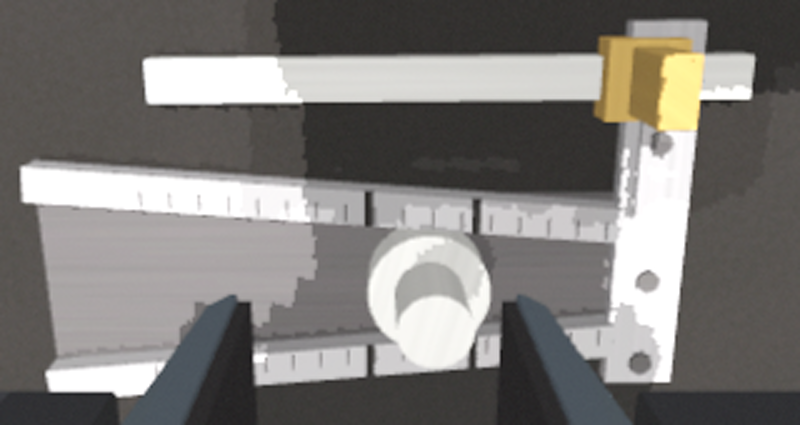

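Run:
```python
from h import *
p=env.camera_params('wrist'); p['pose']=np.load('pics/w3.npy')
def c(u,v,z): return ray(p,170+(u+.5)/2.5-.5,150+(v+.5)/2.5-.5,z)[:2]
l1=(c(368,227,12)+c(370,347,12))/2;l2=(c(477,234,12)+c(474,340,12))/2
t0,t1=c(146,82,10),c(752,77,10)
d=(t1-t0); print('track',t0,t1,np.linalg.norm(d),np.degrees(np.arctan2(d[1],d[0])))
d/=np.linalg.norm(d);n=np.array([-d[1],d[0]])
O=((l1-118*d)+(l2-155*d))/2; print('l',l1,l2,np.linalg.norm(l2-l1),'O',O)
for nm,q in dict(base=c(430,294,20),boss=c(436,332,52),tab=c(682,92,48),t0=t0,t1=t1,l1=l1,l2=l2).items():
    print(nm,q.round(1),'g',((q-O)@d).round(1),((q-O)@n).round(1),'from t0:',(45+(q-t0)@d).round(1))
for k in [(668,53),(702,55),(697,130),(660,128)]: print(c(*k,48).round(1))
```

```text
track [498.42898102  61.57703953] [457.88093816 257.10057632] 199.68374300319147 101.71603358918057
l [554.62456813 147.52812111] [547.21173745 184.34219371] 37.55297591339104 O [578.63602189  32.27899507]
base [549.6 167.9] g 138.7 0.9 from t0: 138.7
boss [549.7 167.7] g 138.5 0.9 from t0: 138.5
tab [464.9 221.3] g 208.2 72.9 from t0: 208.2
t0 [498.4  61.6] g 45.0 72.6 from t0: 45.0
t1 [457.9 257.1] g 244.7 72.6 from t0: 244.7
l1 [554.6 147.5] g 117.7 0.1 from t0: 117.7
l2 [547.2 184.3] g 155.3 -0.1 from t0: 155.3
[455.2 214.1]
[453.9 223.7]
[474.6 228.9]
[476.1 218.2]
```

The cap is wedged at gauge x ≈ 138.5 and y ≈ 1, in the middle zone as expected. The tab is at (465,221), which is gauge (208,73). The track length reads 199.7 against 200. Next I'll go to the tab.

>>> {"name": "drive_tool", "arguments": {"motion": [[[-0.0137,0.015,0],[0,0,0.001]],[[-0.0137,0.015,0],[0,0,0.001]],[[-0.0137,0.015,0],[0,0,0.001]],[[-0.0137,0.015,0],[0,0,0.001]],[[-0.0137,0.015,0],[0,0,0.001]],[[0,0,-0.016],[0,0,0]],[[0,0,-0.016],[0,0,0]],[[0,0,-0.016],[0,0,0]],[[0,0,-0.011],[0,0,0]],[[0,0,0],[0,0,0]]]}}

```text
time_s: 8.63
ee_pos: [463.9, 219.8, 55.4]
ee_rot: [-179.6, 0.0, 101.6]
force: [0.5, 0.0, -0.5]
gripper_width: 54.6
```

Run:
```python
from h import *
s=env.state(); print(s['time_s'],s['ee_pos'],s['ee_rot'],s['force'],s['gripper_width'])
p=env.camera_params('wrist'); np.save('pics/w4.npy',p['pose']); 
im=env.grab_frame('wrist')[:,:,::-1]
cv2.imwrite('pics/w4.png',im)
```

```text
8.6333 [463.92975005 219.81491664  55.40300949] [-1.79584484e+02  3.10059746e-02  1.01629851e+02] [ 0.49951542  0.04433971 -0.46386358] 54.551695006951405
```

View pics/w4.png

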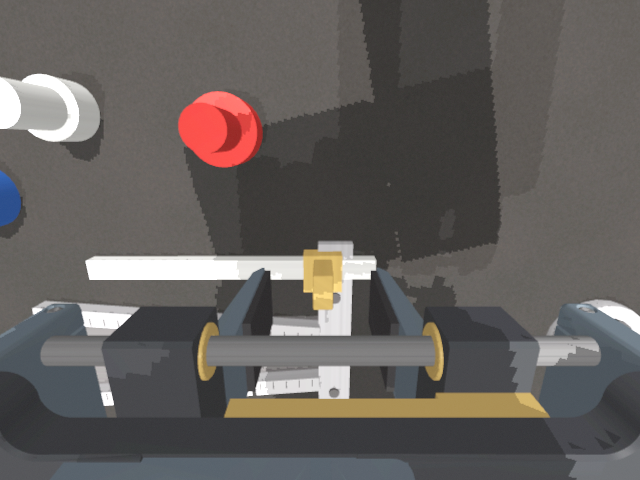

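The tab at (322,280) sits centred between the fingers at (265..375). I'll descend and close.

>>> {"name": "drive_tool", "arguments": {"motion": [[[0.0003,0.0003,-0.01],[0,0,0]],[[0.0003,0.0003,-0.01],[0,0,0]],[[0.0003,0.0003,-0.01],[0,0,0]],[[0,0,0],[0,0,0]],[[0,0,0],[0,0,0]],[[0,0,0],[0,0,0]],[[0,0,0],[0,0,0]],[[0,0,0],[0,0,0]],[[0,0,0],[0,0,0]],[[0,0,0],[0,0,0]]]}}

```text
time_s: 9.52
ee_pos: [467.6, 221.6, 28.8]
ee_rot: [180.0, -0.0, 101.6]
force: [0.1, -0.3, 0.6]
gripper_width: 54.9
```

>>> {"name": "drive_tool", "arguments": {"motion": [[[0,0,0],[0,0,0]],[[0,0,0],[0,0,0]],[[0,0,0],[0,0,0]],[[0,0,0],[0,0,0]],[[0,0,0],[0,0,0]],[[0,0,0],[0,0,0]],[[0,0,0],[0,0,0]],[[0,0,0],[0,0,0]],[[0,0,0],[0,0,0]],[[0,0,0],[0,0,0]]], "claw": 0, "force": 15}}

```text
time_s: 10.35
ee_pos: [467.4, 221.6, 28.5]
ee_rot: [-180.0, -0.0, 101.6]
force: [0.6, 0.5, 0.6]
gripper_width: 11.8
```

>>> {"name": "drive_tool", "arguments": {"motion": [[[0.0014,-0.0069,0],[0,0,0]],[[0.0014,-0.0069,0],[0,0,0]],[[0.0014,-0.0069,0],[0,0,0]],[[0.0014,-0.0069,0],[0,0,0]],[[0.0014,-0.0069,0],[0,0,0]],[[0.0014,-0.0069,0],[0,0,0]],[[0.0014,-0.0069,0],[0,0,0]],[[0.0014,-0.0069,0],[0,0,0]],[[0.0014,-0.0069,0],[0,0,0]],[[0.0014,-0.0069,0],[0,0,0]]]}}

```text
time_s: 11.18
ee_pos: [481.9, 151.9, 28.5]
ee_rot: [180.0, -0.0, 101.6]
force: [2.1, 2.5, -2.1]
gripper_width: 12.2
```

>>> {"name": "drive_tool", "arguments": {"motion": [[[0,0,0],[0,0,0]],[[0,0,0],[0,0,0]],[[0,0,0],[0,0,0]],[[0,0,0],[0,0,0]],[[0,0,0],[0,0,0]],[[0,0,0],[0,0,0]],[[0,0,0],[0,0,0]],[[0,0,0],[0,0,0]],[[0,0,0],[0,0,0]],[[0,0,0],[0,0,0]]], "claw": 0.5}}

```text
time_s: 12.02
ee_pos: [481.4, 152.6, 28.5]
ee_rot: [-180.0, -0.0, 101.7]
force: [-0.1, 0.3, -0.5]
gripper_width: 45.9
```

>>> {"name": "drive_tool", "arguments": {"motion": [[[0,0,0.015],[0,0,0]],[[0,0,0.015],[0,0,0]],[[0,0,0.015],[0,0,0]],[[0,0,0.015],[0,0,0]],[[0,0,0.015],[0,0,0]],[[0.01,0,0.015],[0,0,0]],[[0.013,0.002,0],[0,0,0]],[[0.013,0.002,0],[0,0,0]],[[0.013,0.002,0],[0,0,0]],[[0,0,0],[0,0,0]]], "claw": 0.6}}

```text
time_s: 12.85
ee_pos: [532.8, 159.0, 118.7]
ee_rot: [179.8, -0.0, 101.6]
force: [0.2, -0.2, 0.7]
gripper_width: 54.8
```

Run:
```python
from h import *
s=env.state(); print(s['time_s'],s['ee_pos'],s['ee_rot'],s['force'],s['gripper_width'])
p=env.camera_params('wrist'); np.save('pics/w5.npy',p['pose']); 
im=env.grab_frame('wrist')[:,:,::-1]
cv2.imwrite('pics/w5.png',cv2.resize(im[100:340,160:480],(800,600),interpolation=cv2.INTER_CUBIC))
```

```text
12.85 [532.81702546 158.96052635 118.65096836] [ 1.79838930e+02 -1.06198377e-02  1.01628906e+02] [ 0.24758551 -0.15836862  0.7294831 ] 54.82851219560024
```

View pics/w5.png

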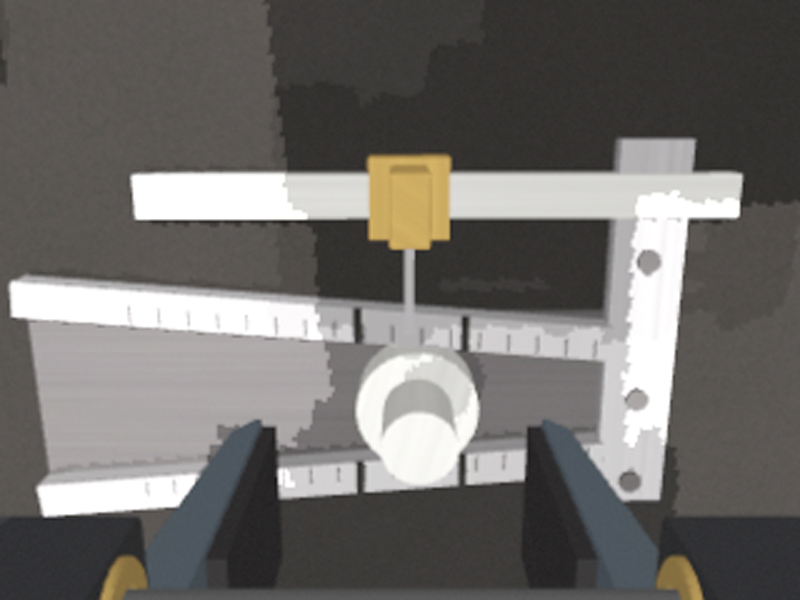

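The pointer, at column 409, appears a little to the mouth side of the cap's middle at 418. I'll check in millimetres.

Run:
```python
from h import *
p=env.camera_params('wrist'); p['pose']=np.load('pics/w5.npy')
def c(u,v,z): return ray(p,160+(u+.5)/2.5-.5,100+(v+.5)/2.5-.5,z)[:2]
l1=(c(358,343,12)+c(360,463,12))/2;l2=(c(466,351,12)+c(462,456,12))/2
t0,t1=c(133,197,10),c(741,194,10)
d=(t1-t0); print(np.linalg.norm(d),np.degrees(np.arctan2(d[1],d[0])))
d/=np.linalg.norm(d);n=np.array([-d[1],d[0]])
O=((l1-118*d)+(l2-155*d))/2
for nm,q in dict(base=c(418,410,20),boss=c(420,449,52),tab=c(410,207,48),ptr0=c(409,255,20),ptr1=c(409,340,20),t0=t0,l1=l1,l2=l2).items():
    print(nm,q.round(1),'g',((q-O)@d).round(1),((q-O)@n).round(1))
```

```text
200.46121273424794 101.84447109129998
base [549.3 167.7] g 138.6 1.0
boss [549.8 167.8] g 138.6 0.4
tab [478.7 149.9] g 135.7 73.7
ptr0 [497.2 153.8] g 135.7 54.8
ptr1 [525.3 159.6] g 135.6 26.0
t0 [498.3  61.1] g 44.8 72.7
l1 [554.3 147.7] g 118.0 0.1
l2 [547. 184.] g 155.0 -0.1
```

The offset is about 3 mm, inside the 7 mm limit, so I'll leave the cursor there. Next I'll grasp the cap's boss.

>>> {"name": "drive_tool", "arguments": {"motion": [[[0.0084,0.0044,0],[0,0,0]],[[0.0084,0.0044,0],[0,0,0]],[[0,0,-0.0115],[0,0,0]],[[0,0,-0.0115],[0,0,0]],[[0,0,-0.0115],[0,0,0]],[[0,0,-0.0115],[0,0,0]],[[0,0,-0.0115],[0,0,0]],[[0,0,-0.0115],[0,0,0]],[[0,0,-0.0115],[0,0,0]],[[0,0,-0.0115],[0,0,0]]]}}

```text
time_s: 13.73
ee_pos: [547.5, 167.8, 25.9]
ee_rot: [180.0, -0.0, 101.7]
force: [0.6, -0.4, -0.2]
gripper_width: 54.7
```

>>> {"name": "drive_tool", "arguments": {"motion": [[[0,0,0],[0,0,0]],[[0,0,0],[0,0,0]],[[0,0,0],[0,0,0]],[[0,0,0],[0,0,0]],[[0,0,0],[0,0,0]],[[0,0,0],[0,0,0]],[[0,0,0],[0,0,0]],[[0,0,0],[0,0,0]],[[0,0,0],[0,0,0]],[[0,0,0],[0,0,0]]], "claw": 0, "force": 30}}

```text
time_s: 14.57
ee_pos: [547.8, 167.6, 27.2]
ee_rot: [179.9, -0.0, 101.6]
force: [-0.3, 0.9, 5.8]
gripper_width: 23.2
```

>>> {"name": "drive_tool", "arguments": {"motion": [[[0,0,0.003],[0,0,0]],[[0,0,0.003],[0,0,0]],[[0,0,0.003],[0,0,0]],[[0,0,0.003],[0,0,0]],[[0,0,0.008],[0,0,0]],[[0,0,0.012],[0,0,0]],[[0,0,0.012],[0,0,0]],[[0,0,0.012],[0,0,0]],[[0,0,0.01],[0,0,0]],[[0,0,0.005],[0,0,0]]]}}

```text
time_s: 15.4
ee_pos: [547.3, 167.4, 99.4]
ee_rot: [179.9, -0.0, 101.6]
force: [0.4, 0.2, -2.1]
gripper_width: 23.3
```

Run:
```python
from h import *
s=env.state(); print(s['time_s'],s['ee_pos'],s['ee_rot'],s['force'],s['gripper_width'])
im=env.grab_frame('wrist')[:,:,::-1]
cv2.imwrite('pics/w6.png',im)
```

```text
15.4 [547.26043533 167.41193377  99.39172727] [ 1.79931671e+02 -1.58897739e-02  1.01642657e+02] [ 0.36415206  0.24762063 -2.1328454 ] 23.299920100107144
```

View pics/w6.png

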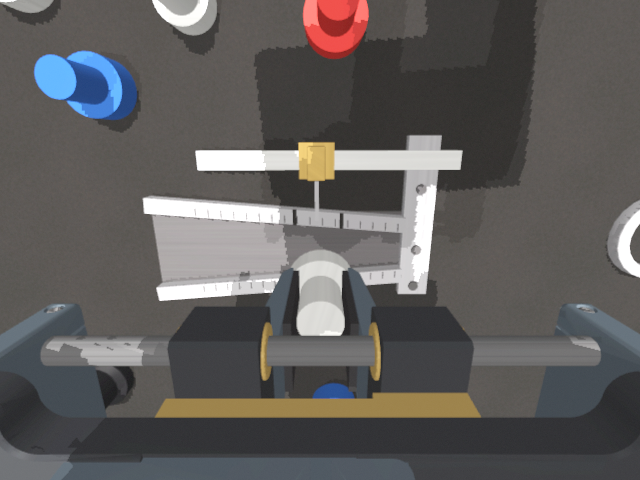

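The cap is held between the pads at (320,290), and the force reads its weight of about 2 N. The cursor stayed put. I'll carry it to the middle compartment.

>>> {"name": "drive_tool", "arguments": {"motion": [[[-0.0007,-0.008,0],[0,0,0]],[[-0.0014,-0.016,0],[0,0,0]],[[-0.002,-0.022,0],[0,0,0]],[[-0.002,-0.022,0],[0,0,0]],[[-0.002,-0.022,0],[0,0,0]],[[-0.002,-0.022,0],[0,0,0]],[[-0.002,-0.022,0],[0,0,0]],[[-0.002,-0.022,0],[0,0,0]],[[-0.002,-0.022,0],[0,0,0]],[[-0.002,-0.022,0],[0,0,0]]]}}

```text
time_s: 16.28
ee_pos: [527.7, -34.1, 96.6]
ee_rot: [-179.9, -0.0, 101.6]
force: [0.2, 1.3, -2.7]
gripper_width: 23.5
```

>>> {"name": "drive_tool", "arguments": {"motion": [[[-0.002,-0.022,0],[0,0,0]],[[-0.002,-0.022,0],[0,0,0]],[[-0.002,-0.022,0],[0,0,0]],[[-0.002,-0.022,0],[0,0,0]],[[-0.002,-0.022,0],[0,0,0]],[[-0.002,-0.022,0],[0,0,0]],[[-0.002,-0.022,0],[0,0,0]],[[-0.001,-0.02,0],[0,0,0]],[[0,-0.01,0],[0,0,0]],[[0,0,0],[0,0,0]]]}}

```text
time_s: 17.12
ee_pos: [513.4, -218.5, 96.8]
ee_rot: [-179.9, -0.0, 101.5]
force: [-0.3, 0.8, -2.4]
gripper_width: 23.2
```

Run:
```python
from h import *
s=env.state(); print(s['time_s'],s['ee_pos'],s['ee_rot'],s['force'],s['gripper_width'])
p=env.camera_params('wrist'); np.save('pics/w7.npy',p['pose']); 
im=env.grab_frame('wrist')[:,:,::-1]
cv2.imwrite('pics/w7.png',im)
```

```text
17.1167 [ 513.41046101 -218.48362807   96.78863944] [-1.79934159e+02 -1.79590197e-02  1.01497952e+02] [-0.26532304  0.80297044 -2.39175851] 23.205425286234657
```

View pics/w7.png

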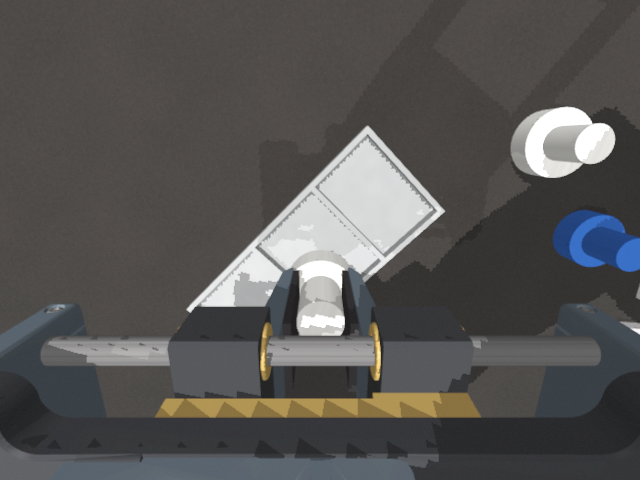

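Run:
```python
from h import *
p=env.camera_params('wrist'); p['pose']=np.load('pics/w7.npy')
c=lambda u,v:ray(p,u,v,14)[:2]
a,b,e=c(317,188),c(385,259),c(258,247)
print(a,b,e,np.linalg.norm(a-b),np.linalg.norm(a-e)); print('centre',(b+e)/2)
```

```text
[ 465.48097795 -231.13096565] [ 510.49955279 -166.28987187] [ 520.68989058 -268.04333687] 78.93693383264842 66.41195060581093
centre [ 515.59472169 -217.16660437]
```

The compartment's middle measures (515.6,−217.2), which matches the earlier value, and the cap is over it. I'll lower it.

>>> {"name": "drive_tool", "arguments": {"motion": [[[0,0,-0.011],[0,0,0]],[[0,0,-0.011],[0,0,0]],[[0,0,-0.011],[0,0,0]],[[0,0,-0.01],[0,0,0]],[[0,0,-0.008],[0,0,0]],[[0,0,-0.006],[0,0,0]],[[0,0,-0.004],[0,0,0]],[[0,0,-0.002],[0,0,0]],[[0,0,0],[0,0,0]],[[0,0,0],[0,0,0]]]}}

```text
time_s: 18.0
ee_pos: [514.4, -216.7, 34.7]
ee_rot: [180.0, 0.0, 101.6]
force: [0.4, -0.1, -2.7]
gripper_width: 23.0
```

>>> {"name": "drive_tool", "arguments": {"motion": [[[0,0,-0.001],[0,0,0]],[[0,0,-0.001],[0,0,0]],[[0,0,-0.001],[0,0,0]],[[0,0,-0.0005],[0,0,0]],[[0,0,-0.0005],[0,0,0]],[[0,0,0],[0,0,0]],[[0,0,0],[0,0,0]],[[0,0,0],[0,0,0]],[[0,0,0],[0,0,0]],[[0,0,0],[0,0,0]]]}}

```text
time_s: 18.83
ee_pos: [514.2, -216.7, 31.3]
ee_rot: [180.0, 0.0, 101.6]
force: [-1.8, 0.6, 5.5]
gripper_width: 23.2
```

On the floor: z is 31.3 as predicted and the force has reversed. I'll release and rise.

>>> {"name": "drive_tool", "arguments": {"motion": [[[0,0,0],[0,0,0]],[[0,0,0],[0,0,0]],[[0,0,0],[0,0,0]],[[0,0,0],[0,0,0]],[[0,0,0],[0,0,0]],[[0,0,0],[0,0,0]],[[0,0,0],[0,0,0]],[[0,0,0],[0,0,0]],[[0,0,0],[0,0,0]],[[0,0,0],[0,0,0]]], "claw": 0.6}}

```text
time_s: 19.67
ee_pos: [514.2, -216.7, 30.5]
ee_rot: [180.0, -0.0, 101.6]
force: [0.1, 0.3, -0.1]
gripper_width: 54.8
```

>>> {"name": "drive_tool", "arguments": {"motion": [[[0,0,0.006],[0,0,0]],[[0,0,0.01],[0,0,0]],[[0,0,0.012],[0,0,0]],[[0,0,0.015],[0,0,0]],[[0,0,0.015],[0,0,0]],[[0,0,0.015],[0,0,0]],[[0,0,0.015],[0,0,0]],[[0,0,0.015],[0,0,0]],[[0,0,0],[0,0,0]],[[0,0,0],[0,0,0]]]}}

```text
time_s: 20.5
ee_pos: [514.7, -216.9, 134.8]
ee_rot: [179.9, 0.1, 101.6]
force: [-1.0, -0.7, -0.7]
gripper_width: 54.5
```

Run:
```python
from h import *
s=env.state(); print(s['time_s'],s['ee_pos'],s['force'],s['gripper_width'])
p=env.camera_params('wrist'); np.save('pics/w8.npy',p['pose']); 
cv2.imwrite('pics/w8.png',env.grab_frame('wrist')[:,:,::-1])
im=env.grab_frame('scene')[:,:,::-1]
cv2.imwrite('pics/s8.png',cv2.resize(im[120:390,200:480],(622,600),interpolation=cv2.INTER_CUBIC))
```

```text
20.5 [ 514.69338832 -216.89823206  134.76551065] [-0.99027311 -0.69461896 -0.73425715] 54.494007630835064
```

View pics/w8.png

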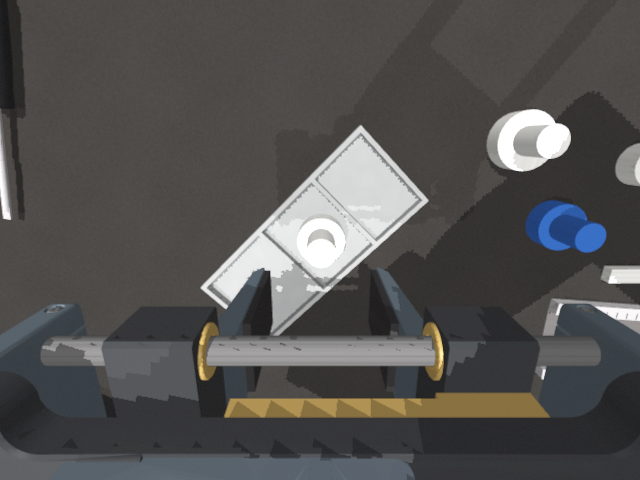

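View pics/s8.png

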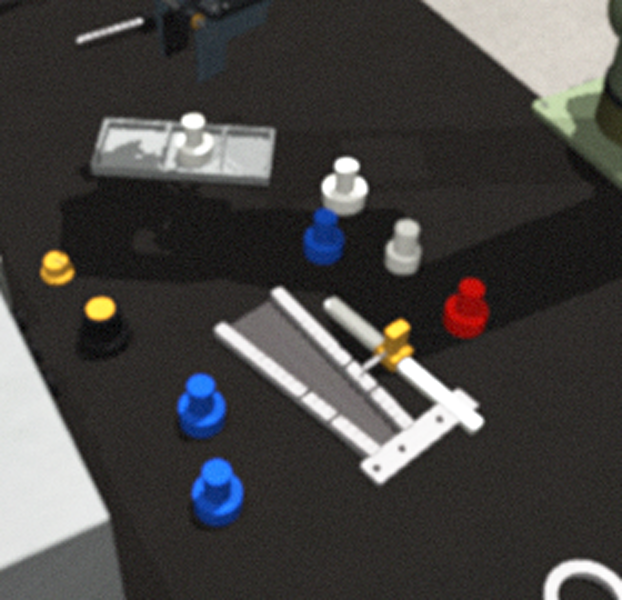

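The cap stands upright in the middle compartment, at (321,243) in the wrist view. The cursor points between the two broad lines, and the spare caps look unmoved. One last numeric check, then I'll hand in.

Run:
```python
from h import *
p=env.camera_params('wrist'); p['pose']=np.load('pics/w8.npy')
print('base',ray(p,321,242,24)[:2],'boss',ray(p,321,251,56)[:2])
print('compartment',((ray(p,264,233,14)+ray(p,375,243,14))/2)[:2])
print(env.job_done())
```

```text
base [ 516.70073068 -216.40413647] boss [ 514.2719542  -216.94534803]
compartment [ 516.25261418 -217.64341309]
the job is handed in; nothing more can be done
None
```

I pushed the cap along the slot until it wedged, set the cursor to it, and put the cap upright in the middle compartment. I handed the job in at about 20.6 s of the 61 s allowed, and no verdict was reported.

- **Wedging:** The cap in the mouth was the 42 mm one (cap_b), since the two spares measured as 36 and 48 mm. With the fingers shut and low, about 15 N seated it. Images put it at gauge x ≈ 138.5 mm, y ≈ 1 mm, in the middle zone.
- **Cursor:** I slid it by its tab. The two readings of the pointer disagree slightly: 137.5 mm from the arm's position and 135.7 mm from the image. The image reading is about 3 mm from the cap's middle. I left the cursor there because that is inside the 7 mm limit.
- **Placing:** I gripped the cap by its boss, lifted it out, lowered it to contact in the compartment and released it.
- **Last checks:** The cap measured within about 2 mm of the compartment's middle. Its base and boss positions line up to about 2.5 mm, so it is upright. The gripper was clear of everything. The spare caps looked unmoved in the last picture, as did the bystanders visible in it; I judged that by eye rather than by measuring.

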